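# Set the dish rack's pan arm to its length mark and clamp it

## Robot

A 6-joint arm with a two-finger parallel gripper is mounted at the origin on the work surface. World frame = base frame: x ahead of the robot, y to its left, z up, the work surface at z = 0. Lengths are in m, angles in rad, forces in N, time in s.
With the tool pointing down it reaches from about 0.3 to 0.775 m from the base axis. Payload 14.6 kg.
Tool frame: the origin (TCP) lies on the centre line of the jaws, within the pads' length; the fingertips stand 25 mm ahead of it and the grasp point (between the pads) lies 6 mm ahead of it (ctrl.tip_reach is the distance from the TCP to the fingertips, in m); z points along the fingers, y is the line along which they close (so a half turn about z gives the same grasp; the last joint's range is limited). The gripper opens to 94 mm and grips with 3 to 60 N. Pads are 16 mm wide; open, the fingers measure 119 mm over their backs; the gripper's body (75 mm by 177 mm) begins 78 mm behind the grasp point.
Start: joints at [-1.17, 0.3, 1.521, -0, 1.321, -0.067], TCP at [0.248, -0.491, 0.23] pointing down, gripper open.
Joint ranges: [-3.03, 3.03], [-0.79, 2.21], [0.23, 2.52], [-1.04, 4.18], [0, 3.07], [-2.55, 2.55]. Speed limits (rad/s): [2.22, 2.22, 2.57, 3.14, 3.14, 3.14].

## Interface

Orientations are given as [roll, pitch, yaw] about the fixed x, y, z axes, in that order (R = Rz(yaw) Ry(pitch) Rx(roll)).
In Python, from station import ctrl gives the robot as it stands. The module is installed in compiled form; this text tells all that it offers.
- The arm moves only by the tool apply_moves, never from a script. Its argument "deltas" is a list of rows, each a list of 7 numbers: the closure in counts, from 0 (fully open) to 255 (shut), then the shift along the world's x, y, z in cm, then the turn, a rotation vector about the world's x, y, z in rad. In form: [[jaw, tx, ty, tz, ax, ay, az], ...]. A call has 1 to 10 rows; each row shifts and turns the commanded pose from where the row before left it; what a row does not reach is not made up. A row lasts 1/10 s, in which the tool goes at most 50 mm and 8.59 degrees, less where a joint would pass 70% of its speed; a pose out of reach is approached as far as the arm can. A call with a gripper value outside its range is refused whole. The fingers move at their own pace and stop on an object; "grip_force" is the grip in N (left out, the last holds). Time passes only in rows, so rows that do not move let the fingers close. It gives the time, the measured TCP pose, the force, the opening and the grip force at its end, in the units of the state.
- ctrl.get_obs(): the state, without advancing time (a new reading comes with each control period).
- ctrl.camera(name): name is "scene" or "top" or "wrist"; returns a dict with "img" (400x640x3 uint8, red, green, blue), "K" (3x3 intrinsics, pixels), "pose" (4x4, takes a point from camera to world coordinates); the wrist camera has in their place "hand_eye" (4x4, takes a point from camera to tool coordinates, whose origin is the TCP and whose axes are the flange's). Camera axes: x right, y up, looking along -z (the intrinsics and any distortion apply to the point x, -y, -z); pixel columns grow to the right and rows downward; lengths in m; the calibration is good to about 2 mm. A picture is of the moment at which its call begins: read the wrist's pose just before it. There is no depth.
- ctrl.hand_in(): hands the job in; it is judged then, once.
The state is a dict: "time_s": time; "qpos": joint angles; "joint_vel": joint speeds; "tau": joint torques, N m; "ee_pos": TCP position; "eef_rot": TCP orientation; "force": force on the tool from outside, world axes, zero at the start; "moment": the same for the moment, N m; "grip_width": finger opening in m; "grip_force": force on a finger pad.
Only numpy, scipy, OpenCV 4.12 (cv2) and the standard library are available. Lean on these libraries where they do the work, as an engineer would, in place of code of your own. Each camera call takes 0.05 s, during which the arm holds its last target. There are 200 camera calls.

## Task

The green rice mould stands in the way of the dish rack's pull-out pan arm: stand it upright on the counter off to one side, a good hand's width clear of the arm. Then pull the arm out against its spring until its length mark is at the mouth of the tube and, still holding it there, squeeze the open cam lever fully shut against the arm, not shutting it before the arm is at its mark. Finish while still holding the arm at the mark with the lever closed, do not let go, and leave the pan, cups and ladle alone.

Things in the scene. Friction and masses are not known exactly. Their poses are not given: they have to be found in the camera images.
- rack: Steel dish rack with upright slot wires (88 mm high, from x=+147) holding white plates (153 high), fixed on the counter; a pan arm slides out of it towards the robot. Origin on the counter below the arm's centre line, in line with the lever's pivot; the arm slides out along -x, y to the left seen from the robot, z up.
- tube_mouth (a point): Middle of the mouth of the fixed aluminium tube the arm slides out of, at rack x=+45, y=0, z=48 mm. The tube is 26 wide, z 31 to 65. On its right a fork above and below the lever (rack y -19 to -8, z 23 to 36 and 61 to 68) runs forward to x=-5 and carries the lever.
- leg (a joint): How far the arm is pulled out (m), 0 to 0.090, along rack -x. At the length mark it reads 0.065. A 50 N/m spring with 1 N friction draws it back to 0.02 or less when let go, lever shut or not: hold it. The arm is a steel bar 16 wide (rack y -8 to 8), z 36 to 60, free space below; it cannot move sideways.
- length_mark (a point): Top of the arm at the rear edge of the length mark, a dark line 4 mm wide round the arm: at the mark this edge is level with the tube mouth (same rack x, +45), so the line has just fully come out of the tube. Hidden in the tube while the arm is in.
- pull_face (a point): On the face looking to rack +x of the upright pull plate on the arm's left; a finger behind it pulls the arm out. Plate 10 thick, from the arm out to rack y=+54, z 28 to 64. This point is at rack x=-3 minus the pull-out, y=+34, z=48 mm; x=-68 at the mark. The arm's end with a two-pronged cradle (62 wide, 85 high) lies 88 mm further out.
- lever (a joint): Black cam lever, rad: 0 closed (flat along the arm's right side), more is open (free end swung to rack -y), at most 0.30. Vertical pivot at rack x=0, y=-13.5 mm. Stays where left; 1 N at its free end turns it. Closed lever and arm together span rack y -19 to +8; a pinch across both (along rack y, centred on y=-5.5) at the free end closes it.
- lever_tip (a point): Outer side of the lever's free end, 60 mm from the pivot, z=48 mm; there the lever is 10 mm thick, z 35 to 61, and ends 2 mm further on. Closed: rack x=-60, y=-19; 0.28 rad open: about x=-59, y=-35. It does not move with the arm.
- mould: Green plastic rice mould, about 0.12 kg, standing in front of the arm's end. Body 70 (x) by 50 (y) by 38 mm high with a lid 62 by 42 to z=46 and on top an upright grip rib 50 long in x, 14 thick in y, from z=46 to z=76. Origin at the middle of its underside, z up.
- pan: Aluminium tamagoyaki pan, tray 180 (x) by 130 (y) by 34 mm high with a dark wooden handle to x=-220; origin under the middle of the tray. To be left alone.
- cups: Stack of three pale silicone cups, 68 mm across the rim, 54 mm high; origin under its middle. To be left alone.
- ladle: Stainless ladle lying on the counter, bowl 86 mm across and 34 high, its handle reaching to x=+270, up to 51 mm high; origin under the bowl. To be left alone.
There are look-alikes about, which are no part of the job. Of the things that look like the mould, the middle-sized one is meant.

How it is judged:
By the outcome, as a careful person would: the job done as asked, in the order asked, and still so for the second after the job is handed in, while the arm keeps its last pose, push and grip.
It also fails if it takes over 45 s, if anything falls off the work surface, if the arm or the gripper's body presses on something with over 40 N, if the wrist force passes 120 N, or if a joint passes its speed limit or range.

## Working session

There is one attempt and no reset: what is moved stays moved. The work goes in short steps, Python scripts to look and compute and a tool call to move; the robot and the scene stay as the last step left them, time stands still between calls to the robot, and variables do not carry over. Pictures are saved under pics/ and viewed, at most 10 in all, crops included, and the job is handed in when it is done.

Besides the shell and the picture viewer there is one more tool, called after ">>>" by a JSON object that holds its "op" and its "data". apply_moves: Moves the arm, as the interface text tells. Its arguments: {"type":"object","properties":{"deltas":{"type":"array"},"grip_force":{"type":"number"}},"required":["deltas"]}

```bash
mkdir -p pics; cat > h.py <<'E'
import numpy as np, cv2
from station import ctrl
from scipy.spatial.transform import Rotation as R
def shot(name,fn=None):
    o=ctrl.get_obs(); c=ctrl.camera(name)
    if name=="wrist":
        T=np.eye(4);T[:3,:3]=R.from_euler('xyz',o['eef_rot']).as_matrix();T[:3,3]=o['ee_pos'];P=T@np.array(c['hand_eye'])
    else: P=np.array(c['pose'])
    if fn: cv2.imwrite('pics/'+fn+'.png',c['img'][:,:,::-1]); np.savez('pics/'+fn,P=P,K=np.array(c['K']))
    return c['img'],np.array(c['K']),P,c
def plane(K,P,u,v,z):
    d=P[:3,:3]@np.array([(u-K[0,2])/K[0,0],-(v-K[1,2])/K[1,1],-1]); o=P[:3,3]
    return o+d*(z-o[2])/d[2]
def proj(K,P,p):
    q=np.linalg.inv(P)@np.append(p,1); x=q[:3]
    return K[0,2]+K[0,0]*x[0]/-x[2],K[1,2]-K[1,1]*x[1]/-x[2]
def load(fn):
    d=np.load('pics/'+fn+'.npz'); return cv2.imread('pics/'+fn+'.png')[:,:,::-1],d['K'],d['P']
E
python3 - <<'E'
from h import *
for n in("scene","top"):
    i,K,P,c=shot(n,n+"0"); print(n,[k for k in c],K,P.round(3), [c[k] for k in c if 'dist' in k])
print(ctrl.get_obs())
E
```

```text
scene ['img', 'K', 'pose'] [[503.63568498   0.         314.28908156]
 [  0.         503.63568498 205.43203186]
 [  0.           0.           1.        ]] [[ 3.090e-01 -6.210e-01  7.210e-01  1.376e+00]
 [ 9.510e-01  2.010e-01 -2.350e-01 -2.410e-01]
 [ 1.000e-03  7.580e-01  6.520e-01  8.110e-01]
 [ 0.000e+00  0.000e+00  0.000e+00  1.000e+00]] []
top ['img', 'K', 'pose'] [[378.948725     0.         318.47374714]
 [  0.         378.948725   197.59001994]
 [  0.           0.           1.        ]] [[ 1.300e-02  9.950e-01 -9.900e-02  4.580e-01]
 [-1.000e+00  1.200e-02 -1.000e-03  7.000e-03]
 [-0.000e+00  9.900e-02  9.950e-01  1.103e+00]
 [ 0.000e+00  0.000e+00  0.000e+00  1.000e+00]] []
{'time_s': 0.1, 'qpos': array([-1.16962812e+00,  3.00404129e-01,  1.52150943e+00,  1.33563914e-05,
        1.32070870e+00, -6.66001722e-02]), 'joint_vel': array([ 0.00222743, -0.00349405, -0.00328591,  0.00175834, -0.0009036 ,
       -0.00025549]), 'tau': array([ 1.56688275e-03, -5.32643330e+01, -3.53283870e+01,  7.10465619e-02,
        2.35170673e-02, -4.24592577e-05]), 'ee_pos': array([ 0.24791111, -0.49072485,  0.22995336]), 'eef_rot': array([-3.14056619e+00, -8.14300980e-05,  4.67765026e-01]), 'force': array([ 0.78715612, -0.09586654, -0.0541432 ]), 'moment': array([ 0.08603551,  0.04006196, -0.01476519]), 'grip_force': 0.0, 'grip_width': 0.09377834592052124}
```

View pics/scene0.png

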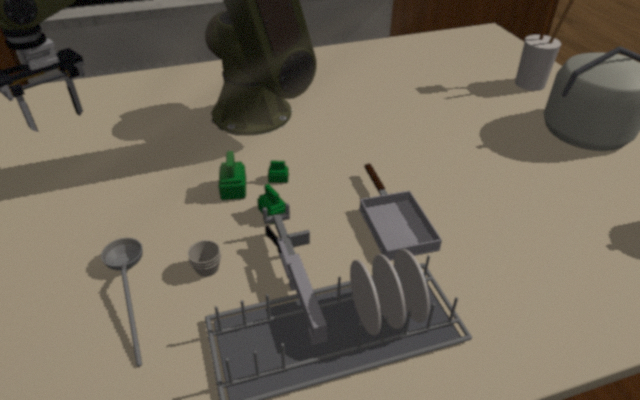

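View pics/top0.png

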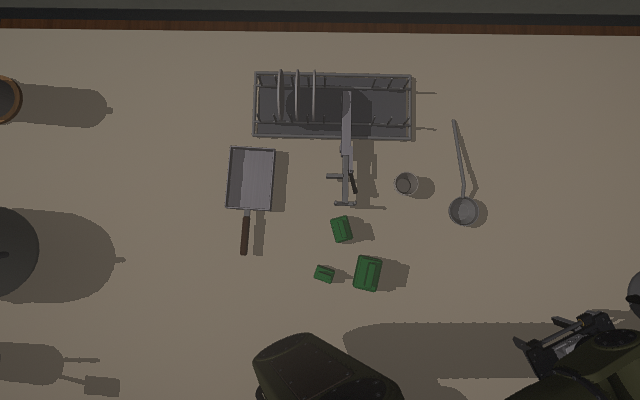

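The scene and top views show the rack with its arm along the top image's column 346 and the lever at about (352,182) on the robot's right. There are three green moulds in the top view: large at (367,273), middle at (342,229) and small at (324,274). The one at (342,229) fits, being the middle size and in front of the arm's end. I'll measure it and confirm in a crop.

```bash
python3 - <<'E'
from h import *
i,K,P=load('top0')
hsv=cv2.cvtColor(i,cv2.COLOR_RGB2HSV)
m=cv2.inRange(hsv,(45,100,25),(85,255,255))
cs,_=cv2.findContours(m,cv2.RETR_EXTERNAL,cv2.CHAIN_APPROX_NONE)
for c in cs:
    if cv2.contourArea(c)<60: continue
    w=np.array([plane(K,P,u,v,.04)[:2] for u,v in c[:,0]],np.float32)
    r=cv2.minAreaRect(w); print(c[:,0].mean(0),r, (cv2.boxPoints(r)).round(3).tolist())
crop=i[135:300,300:420]
cv2.imwrite('pics/crop0.png',cv2.resize(crop,None,fx=4.8,fy=3.6*4.8/3.6*.75,interpolation=cv2.INTER_CUBIC)[:600,:,::-1])
# arm axis: rack end, rough
for n,u,v,z in [('cradle',344,204,.085),('plate tip',327,176,.064),('barfront',347,200,.06),('tube end',346,152,.065),('levertip',356,191,.061),('tuberear',347,92,.065)]:
    print(n,plane(K,P,u,v,z).round(3))
E
```

```text
[322.5974026  273.53246753] ((0.35012829303741455, -0.0065978337079286575), (0.04781782627105713, 0.031009415164589882), 70.465087890625) [[0.328000009059906, -0.024000000208616257], [0.3569999933242798, -0.03400000184774399], [0.37299999594688416, 0.010999999940395355], [0.3440000116825104, 0.020999999716877937]]
[365.64848485 275.47272727] ((0.3527739346027374, -0.12654106318950653), (0.058150969445705414, 0.08449085801839828), 78.70915985107422) [[0.3059999942779541, -0.1469999998807907], [0.3889999985694885, -0.16300000250339508], [0.4000000059604645, -0.10599999874830246], [0.31700000166893005, -0.09000000357627869]]
[339.31325301 226.90361446] ((0.47675594687461853, -0.053459130227565765), (0.06078873574733734, 0.044404033571481705), 16.634628295898438) [[0.4410000145435333, -0.04100000113248825], [0.45399999618530273, -0.08299999684095383], [0.5120000243186951, -0.06599999964237213], [0.5, -0.023000000044703484]]
cradle [ 0.542 -0.06   0.085]
plate tip [ 0.621 -0.014  0.064]
barfront [ 0.556 -0.07   0.06 ]
tube end [ 0.689 -0.066  0.065]
levertip [ 0.581 -0.095  0.061]
tuberear [ 0.862 -0.068  0.065]
```

View pics/crop0.png

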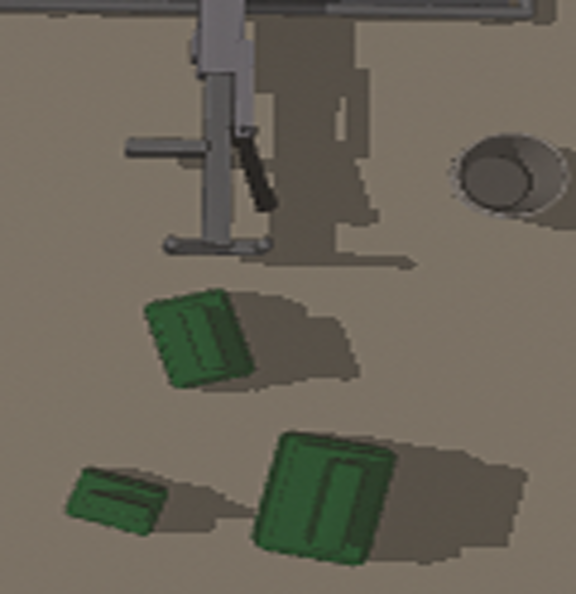

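The crop confirms it. The middle mould is at crop (200,340), about 61x44 mm at the lid, matching the 62x42 given. It stands at about (0.476, -0.054) with yaw about 0.29, in front of the cradle. I'll move above it for a wrist look.

>>> {"op": "apply_moves", "data": {"deltas": [[0,2.1,4.3,0,0,0,-0.018],[0,2.1,4.3,0,0,0,-0.018],[0,2.1,4.3,0,0,0,-0.018],[0,2.1,4.3,0,0,0,-0.018],[0,2.1,4.3,0,0,0,-0.018],[0,2.1,4.3,0,0,0,-0.018],[0,2.1,4.3,0,0,0,-0.018],[0,2.1,4.3,0,0,0,-0.018],[0,2.1,4.3,0,0,0,-0.018],[0,2.1,4.3,0,0,0,-0.018]]}}

```text
time_s: 1.1
ee_pos: [0.4584, -0.0589, 0.2304]
eef_rot: [3.142, 0.0, 0.287]
force: [1.0, -1.3, 1.2]
grip_width: 0.0941
grip_force: 0.0
```

```bash
python3 - <<'E'
from h import *
i,K,P,c=shot('wrist','w1')
o=ctrl.get_obs(); print(o['ee_pos'],o['eef_rot'])
m=cv2.inRange(cv2.cvtColor(i,cv2.COLOR_RGB2HSV),(45,100,25),(85,255,255))
cs,_=cv2.findContours(m,cv2.RETR_EXTERNAL,cv2.CHAIN_APPROX_NONE)
for c in cs:
    if cv2.contourArea(c)<100: continue
    print(c[:,0].mean(0),cv2.minAreaRect(c)); 
    w=np.array([plane(K,P,u,v,.038)[:2] for u,v in c[:,0]],np.float32); print(cv2.minAreaRect(w))
E
```

```text
[ 0.46030594 -0.05403269  0.23037327] [-3.14038939e+00 -9.79693801e-04  2.89239077e-01]
[348.52380952 269.27142857] ((348.7206115722656, 271.1323547363281), (56.251529693603516, 76.65986633300781), 30.963754653930664)
((0.3573598265647888, -0.12494926899671555), (0.0741080790758133, 0.1048838272690773), 77.74494171142578)
[262.46551724 246.54310345] ((260.7346496582031, 247.2534637451172), (39.960479736328125, 34.97654342651367), 32.2756462097168)
((0.3592550754547119, -0.008623618632555008), (0.049910351634025574, 0.0475715696811676), 71.52070617675781)
[321.90860215 165.62365591] ((321.5, 166.0), (58.0, 41.0), 90.0)
((0.4788842499256134, -0.05378299206495285), (0.06849878281354904, 0.047647591680288315), 16.793655395507812)
```

View pics/w1.png

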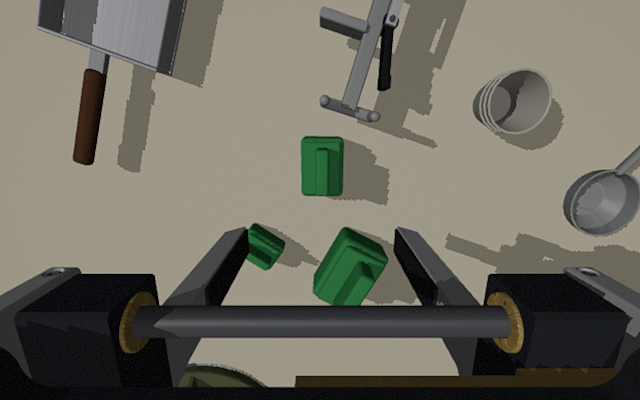

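The wrist view shows the mould square to the tool at (322,166), with the rib along the fingers' plane. The lever is black at (385,60) and the cradle is at (350,108). I'll descend and grip.

>>> {"op": "apply_moves", "data": {"deltas": [[60,0.9,0,-4,0,0,0],[90,0.9,0,-4,0,0,0],[110,0,0,-4,0,0,0],[110,0,0,-3.6,0,0,0],[255,0,0,0,0,0,0],[255,0,0,0,0,0,0],[255,0,0,0,0,0,0],[255,0,0,0,0,0,0]], "grip_force": 20}}

```text
time_s: 1.95
ee_pos: [0.4769, -0.0611, 0.0762]
eef_rot: [3.14, -0.003, 0.288]
force: [-0.5, -1.1, -0.5]
grip_width: 0.0337
grip_force: 0.0
```

>>> {"op": "apply_moves", "data": {"deltas": [[255,0,0,0,0,0,0],[255,0,0,0,0,0,0],[255,0,0,0,0,0,0],[255,0,0,0,0,0,0]]}}

```text
time_s: 2.35
ee_pos: [0.4762, -0.0609, 0.0749]
eef_rot: [3.141, -0.001, 0.288]
force: [-2.3, 0.9, 7.0]
grip_width: 0.0141
grip_force: 20.0
```

>>> {"op": "apply_moves", "data": {"deltas": [[255,0,0,3,0,0,0],[255,0,-1,3,0,0,0],[255,0,-4,0,0,0,0],[255,0,-4,0,0,0,0],[255,0,-4,0,0,0,0],[255,-1,-4,0,0,0,0],[255,-1,-3,0,0,0,0],[255,-0.6,-1,0,0,0,0],[255,0,0,-2.5,0,0,0],[255,0,0,-2.5,0,0,0]]}}

```text
time_s: 3.35
ee_pos: [0.45, -0.2709, 0.0841]
eef_rot: [3.141, -0.001, 0.287]
force: [0.6, -0.2, -1.5]
grip_width: 0.014
grip_force: 20.0
```

>>> {"op": "apply_moves", "data": {"deltas": [[255,0,0,-0.5,0,0,0],[255,0,0,-0.3,0,0,0],[255,0,0,0,0,0,0]]}}

```text
time_s: 3.65
ee_pos: [0.4504, -0.2707, 0.0771]
eef_rot: [3.141, -0.0, 0.288]
force: [0.2, -0.6, -1.3]
grip_width: 0.0135
grip_force: 20.0
```

>>> {"op": "apply_moves", "data": {"deltas": [[255,0,0,-0.2,0,0,0],[255,0,0,0,0,0,0]]}}

```text
time_s: 3.85
ee_pos: [0.4503, -0.2709, 0.075]
eef_rot: [3.141, -0.001, 0.288]
force: [0.7, 1.1, -1.7]
grip_width: 0.0139
grip_force: 20.0
```

>>> {"op": "apply_moves", "data": {"deltas": [[255,0,0,-0.1,0,0,0],[255,0,0,0,0,0,0],[150,0,0,0,0,0,0],[100,0,0,0,0,0,0],[100,0,0,0,0,0,0],[0,0,0,4,0,0,0],[0,0,0,4,0,0,0],[0,0,0,4,0,0,-0.1],[0,0,4,2,0,0,-0.1],[0,1,4.5,1,0,0,-0.09]]}}

```text
time_s: 4.85
ee_pos: [0.4599, -0.1859, 0.2256]
eef_rot: [3.14, -0.003, -0.009]
force: [-0.1, 0.0, -1.1]
grip_width: 0.0744
grip_force: 0.0
```

>>> {"op": "apply_moves", "data": {"deltas": [[0,2,4.5,0,0,0,0],[0,2,4.5,0,0,0,0],[0,2,3,0,0,0,0],[0,0,0,0,0,0,0]]}}

```text
time_s: 5.25
ee_pos: [0.5213, -0.0627, 0.2233]
eef_rot: [-3.141, -0.0, 0.002]
force: [-0.2, -0.1, -0.2]
grip_width: 0.0942
grip_force: 0.0
```

```bash
python3 - <<'E'
from h import *
i,K,P,c=shot('wrist','w2'); shot('top','top2')
o=ctrl.get_obs(); print(o['ee_pos'],o['eef_rot'])
t,_,_=load('top2')
cv2.imwrite('pics/c2.png',np.vstack([cv2.resize(i,(640,400)),cv2.resize(t[130:300,290:542],(296,200)).repeat(1,0) if 0 else cv2.copyMakeBorder(cv2.resize(t[160:260,310:482],(344,200),interpolation=cv2.INTER_CUBIC),0,0,0,296,0)])[:,:,::-1])
E
```

```text
[ 0.51999314 -0.06551452  0.22316169] [ 3.14156251e+00  5.65717560e-04 -7.22447801e-04]
```

View pics/c2.png

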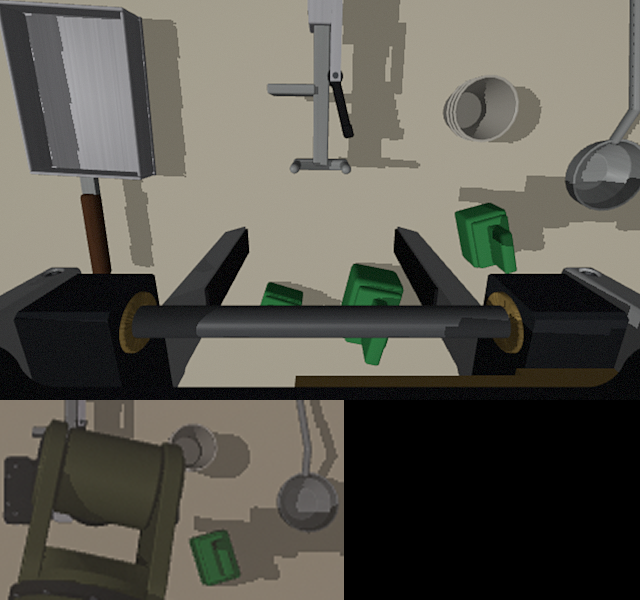

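The mould stands upright on the right at wrist (485,237). In the wrist view the bar runs at columns 314-328, with the pull plate at (290,90), the lever pivot at (336,76), the lever tip at (349,136) and the tube mouth at row 24. Next I'll convert these to positions.

```bash
python3 - <<'E'
from h import *
i,K,P=load('w2')
g=cv2.cvtColor(i,cv2.COLOR_RGB2GRAY).astype(int)
for r in (40,50,60,110,120,130,140):
    row=g[r,300:345]; d=np.diff(row); print(r,[(300+k,int(d[k])) for k in np.argsort(-abs(d))[:4]])
for c in (280,285,290,317,320,324): 
    d=np.diff(g[10:110,c]); print('col',c,[(10+k,int(d[k])) for k in np.argsort(-abs(d))[:4]])
for n,u,v,z in [('mouth',323,24,.065),('pivot',336,76,.068),('plateback',290,84,.064),('platefront',290,95,.064),('ltip',349,137,.061),('barL40',314,40,.06),('barR130',328,130,.06),('barL130',314,130,.06),('cradL',294,167,.085),('cradR',346,167,.085),('plateTip',267,90,.064)]:
    print(n,plane(K,P,u,v,z).round(4))
E
```

```text
40 [(np.int64(330), 38), (np.int64(328), -34), (np.int64(342), -29), (np.int64(329), 28)]
50 [(np.int64(330), 41), (np.int64(328), -37), (np.int64(329), 35), (np.int64(312), -24)]
60 [(np.int64(329), 52), (np.int64(328), -33), (np.int64(330), 30), (np.int64(313), -24)]
110 [(np.int64(337), -106), (np.int64(336), -55), (np.int64(328), 50), (np.int64(312), -26)]
120 [(np.int64(339), -93), (np.int64(328), 56), (np.int64(338), -35), (np.int64(340), -35)]
130 [(np.int64(341), -82), (np.int64(342), -49), (np.int64(328), 42), (np.int64(340), -35)]
140 [(np.int64(327), 60), (np.int64(326), -33), (np.int64(328), 27), (np.int64(312), -17)]
col 280 [(np.int64(95), 106), (np.int64(93), -42), (np.int64(83), -39), (np.int64(96), 33)]
col 285 [(np.int64(95), 103), (np.int64(93), -38), (np.int64(83), -37), (np.int64(96), 32)]
col 290 [(np.int64(95), 108), (np.int64(83), -35), (np.int64(93), -35), (np.int64(96), 33)]
col 317 [(np.int64(23), -46), (np.int64(24), 33), (np.int64(22), -31), (np.int64(25), 30)]
col 320 [(np.int64(23), -42), (np.int64(24), 33), (np.int64(22), -32), (np.int64(25), 28)]
col 324 [(np.int64(23), -45), (np.int64(22), -28), (np.int64(25), 28), (np.int64(24), 19)]
mouth [ 0.6823 -0.0645  0.065 ]
pivot [ 0.6366 -0.0771  0.068 ]
plateback [ 0.6297 -0.0321  0.064 ]
platefront [ 0.6195 -0.0318  0.064 ]
ltip [ 0.5783 -0.0917  0.061 ]
barL40 [ 0.6699 -0.0558  0.06  ]
barR130 [ 0.5854 -0.0699  0.06  ]
barL130 [ 0.5854 -0.0553  0.06  ]
cradL [ 0.5507 -0.036   0.085 ]
cradR [ 0.5508 -0.0873  0.085 ]
plateTip [ 0.6242 -0.0091  0.064 ]
```

Everything agrees. The rack origin is at about (0.637, -0.063) with yaw about 0, and the pull-out is about 4 mm. The pinch line is at y=-0.0685, so the fingers go down behind the plate at x=0.645.

>>> {"op": "apply_moves", "data": {"deltas": [[0,4,-0.25,0,0,0,0],[0,4.2,0,0,0,0,0],[0,4.3,0,-2,0,0,0],[0,0,0,-4,0,0,0],[0,0,0,-4,0,0,0],[0,0,0,-3,0,0,0],[0,0,0,-2,0,0,0],[0,0,0,-1.9,0,0,0],[0,0,0,0,0,0,0]]}}

```text
time_s: 6.25
ee_pos: [0.6433, -0.0697, 0.0518]
eef_rot: [-3.141, 0.005, -0.004]
force: [0.2, 0.2, 0.2]
grip_width: 0.0943
grip_force: 0.0
```

>>> {"op": "apply_moves", "data": {"deltas": [[0,-1,0,0,0,0,0],[0,-1,0,0,0,0,0],[0,-1,0,0,0,0,0],[0,-1,0,0,0,0,0],[0,-1,0,0,0,0,0],[0,-0.6,0,0,0,0,0],[0,0,0,0,0,0,0]]}}

```text
time_s: 6.95
ee_pos: [0.5891, -0.0691, 0.0557]
eef_rot: [3.141, -0.002, -0.003]
force: [1.9, -0.4, 0.4]
grip_width: 0.0939
grip_force: 0.9
```

```bash
python3 - <<'E'
from h import *
i,K,P,c=shot('wrist','w3'); t,Kt,Pt,_=shot('scene','s3')
o=ctrl.get_obs(); print(o['ee_pos'],o['eef_rot'],o['force'])
a=i[0:300,170:470]; b=cv2.resize(t[180:340,220:380],(480,480),interpolation=cv2.INTER_CUBIC)
b=b[:300]
cv2.imwrite('pics/c3.png',np.hstack([a,b])[:,:,::-1])
E
```

```text
[ 0.58951286 -0.06888808  0.05526657] [ 3.14130204e+00 -1.24421301e-03 -2.66467032e-03] [ 1.33926908 -1.01277631  1.48233996]
```

View pics/c3.png

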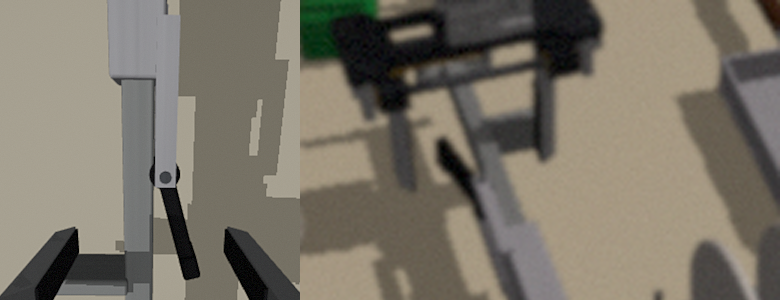

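The left finger is pulling the plate at crop (100,265) and the lever is still open at (185,240). The tube mouth is at row 79, with no mark out yet. I'll pull another centimetre.

>>> {"op": "apply_moves", "data": {"deltas": [[0,-0.5,0,0,0,0,0],[0,-0.5,0,0,0,0,0],[0,0,0,0,0,0,0]]}}

```text
time_s: 7.35
ee_pos: [0.5785, -0.0685, 0.0545]
eef_rot: [3.142, 0.0, -0.002]
force: [1.5, -1.2, 1.1]
grip_width: 0.0941
grip_force: 1.2
```

```bash
cat > mark.py <<'E'
from h import *
import sys
i,K,P,c=shot('wrist',sys.argv[1])
o=ctrl.get_obs(); print(o['ee_pos'],o['force'])
g=cv2.cvtColor(i,cv2.COLOR_RGB2GRAY)
s=g[30:130,298:318].mean(1).round().astype(int)
print(dict(zip(range(30,130),s.tolist())))
E
python3 mark.py w4
```

```text
[ 0.57867056 -0.06839424  0.05444103] [ 3.00604194 -1.18174653  2.65653582]
{30: 146, 31: 146, 32: 146, 33: 146, 34: 146, 35: 146, 36: 146, 37: 146, 38: 146, 39: 146, 40: 146, 41: 146, 42: 146, 43: 146, 44: 146, 45: 146, 46: 146, 47: 146, 48: 141, 49: 134, 50: 126, 51: 109, 52: 82, 53: 56, 54: 80, 55: 115, 56: 129, 57: 97, 58: 12, 59: 20, 60: 23, 61: 24, 62: 23, 63: 23, 64: 22, 65: 19, 66: 31, 67: 101, 68: 126, 69: 120, 70: 119, 71: 119, 72: 119, 73: 120, 74: 119, 75: 119, 76: 119, 77: 119, 78: 119, 79: 119, 80: 119, 81: 119, 82: 119, 83: 119, 84: 120, 85: 119, 86: 119, 87: 119, 88: 119, 89: 119, 90: 120, 91: 119, 92: 119, 93: 119, 94: 119, 95: 120, 96: 119, 97: 120, 98: 120, 99: 120, 100: 120, 101: 120, 102: 119, 103: 120, 104: 119, 105: 120, 106: 119, 107: 120, 108: 120, 109: 119, 110: 120, 111: 120, 112: 120, 113: 119, 114: 120, 115: 120, 116: 120, 117: 120, 118: 120, 119: 119, 120: 119, 121: 120, 122: 119, 123: 120, 124: 119, 125: 120, 126: 120, 127: 120, 128: 119, 129: 119}
```

```bash
python3 - <<'E'
from h import *
i,K,P=load('w4')
print(P[:3,3],-P[:3,2])
for r,z in [(49.5,.065),(51.5,.065),(53,.065),(57.3,.06),(66.5,.06)]: print(r,z,plane(K,P,308,r,z).round(4))
x=plane(K,P,308,50.5,.065)[0]
for z in (.065,.06): print(proj(K,P,[x,-.063,z]))
cv2.imwrite('pics/c4.png',cv2.resize(i[30:90,270:350],(640,480),interpolation=cv2.INTER_CUBIC)[:,:,::-1])
E
```

```text
[ 0.65463644 -0.06877097  0.20845149] [-0.26217482  0.00132758 -0.96501948]
49.5 0.065 [ 0.6836 -0.0632  0.065 ]
51.5 0.065 [ 0.6828 -0.0632  0.065 ]
53 0.065 [ 0.6822 -0.0632  0.065 ]
57.3 0.06 [ 0.6814 -0.0629  0.06  ]
66.5 0.06 [ 0.6775 -0.0629  0.06  ]
(np.float64(307.6126574537439), np.float64(50.50169268070809))
(np.float64(308.088755602586), np.float64(52.898906626296025))
```

View pics/c4.png

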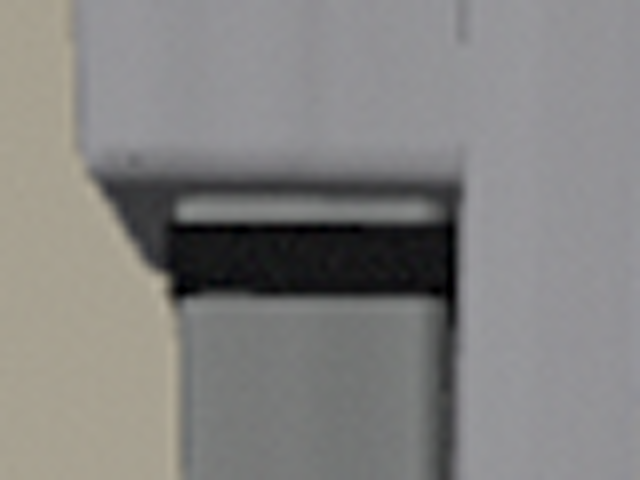

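The mark is fully out, with its rear edge at row 57.7 and the mouth meeting the bar at row 54.1. That is about 1.5 mm too far, so I'll ease back.

>>> {"op": "apply_moves", "data": {"deltas": [[0,0.15,0,0,0,0,0],[0,0,0,0,0,0,0]]}}

```text
time_s: 7.6
ee_pos: [0.5807, -0.0684, 0.0544]
eef_rot: [-3.142, 0.0, -0.002]
force: [2.9, -1.3, 2.3]
grip_width: 0.0941
grip_force: 1.4
```

```bash
python3 mark.py w5 | cut -c1-560
```

```text
[ 0.58061739 -0.06837176  0.05433045] [ 2.41944475 -1.18651978  1.29336025]
{30: 146, 31: 146, 32: 146, 33: 146, 34: 146, 35: 146, 36: 146, 37: 146, 38: 146, 39: 146, 40: 146, 41: 146, 42: 146, 43: 146, 44: 146, 45: 146, 46: 146, 47: 146, 48: 146, 49: 146, 50: 146, 51: 146, 52: 146, 53: 142, 54: 135, 55: 126, 56: 110, 57: 84, 58: 64, 59: 45, 60: 20, 61: 22, 62: 22, 63: 22, 64: 22, 65: 18, 66: 40, 67: 103, 68: 125, 69: 120, 70: 119, 71: 119, 72: 119, 73: 119, 74: 119, 75: 119, 76: 119, 77: 119, 78: 119, 79: 119, 80: 119, 81: 119, 82: 120, 83: 119, 84: 119, 85: 119, 86: 120, 87: 120, 88: 119, 89: 119, 90: 119, 91: 119, 92: 119, 93
```

About 0.6 mm short now; I'll pull 0.6 mm back out, then squeeze.

>>> {"op": "apply_moves", "data": {"deltas": [[0,-0.07,0,0,0,0,0],[0,0,0,0,0,0,0],[255,0,0,0,0,0,0],[255,0,0,0,0,0,0],[255,0,0,0,0,0,0],[255,0,0,0,0,0,0],[255,0,0,0,0,0,0],[255,0,0,0,0,0,0],[255,0,0,0,0,0,0],[255,0,0,0,0,0,0]], "grip_force": 30}}

```text
time_s: 8.65
ee_pos: [0.5796, -0.0685, 0.0544]
eef_rot: [3.141, 0.001, -0.002]
force: [1.3, 0.1, -0.5]
grip_width: 0.0333
grip_force: 1.7
```

>>> {"op": "apply_moves", "data": {"deltas": [[255,0,0,0,0,0,0],[255,0,0,0,0,0,0],[255,0,0,0,0,0,0]]}}

```text
time_s: 8.95
ee_pos: [0.5796, -0.0675, 0.0543]
eef_rot: [-3.14, 0.001, -0.002]
force: [1.8, 7.2, 0.8]
grip_width: 0.0264
grip_force: 31.1
```

```bash
python3 mark.py w6 | cut -c1-560; python3 - <<'E'
from h import *
i,K,P=load('w6'); t,_,_,_=shot('top','top6')
cv2.imwrite('pics/c6.png',np.hstack([cv2.resize(i[20:270,210:410],(480,600)),cv2.resize(t[140:300,300:385],(319,600))])[:,:,::-1])
E
```

```text
[ 0.57957662 -0.06751109  0.05430844] [1.3036814  8.75715416 0.75672147]
{30: 147, 31: 147, 32: 147, 33: 146, 34: 147, 35: 147, 36: 147, 37: 147, 38: 147, 39: 147, 40: 147, 41: 147, 42: 147, 43: 147, 44: 147, 45: 147, 46: 147, 47: 147, 48: 147, 49: 147, 50: 145, 51: 138, 52: 129, 53: 118, 54: 97, 55: 68, 56: 49, 57: 32, 58: 21, 59: 23, 60: 24, 61: 23, 62: 23, 63: 24, 64: 20, 65: 14, 66: 99, 67: 127, 68: 121, 69: 120, 70: 120, 71: 120, 72: 120, 73: 120, 74: 120, 75: 120, 76: 120, 77: 120, 78: 120, 79: 120, 80: 120, 81: 120, 82: 120, 83: 121, 84: 120, 85: 120, 86: 120, 87: 120, 88: 121, 89: 120, 90: 120, 91: 120, 92: 120, 93: 1
```

View pics/c6.png

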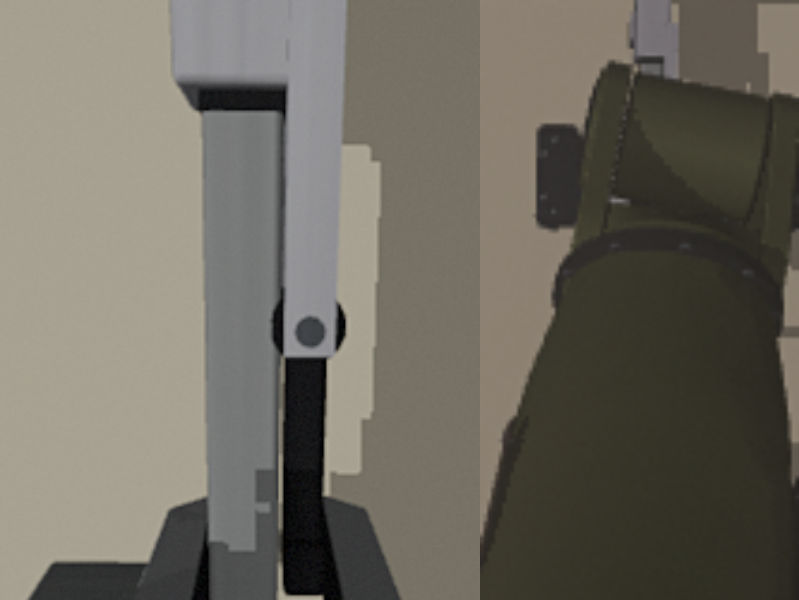

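The lever at crop (305,470) lies flat along the arm and the opening is 26.4 mm against the expected 27. The mark's rear edge at row 56.4 meets the mouth at about 56.3, so I'm handing in while still holding.

```bash
python3 -c "
from station import ctrl
o=ctrl.get_obs();print(o['grip_width'],o['grip_force'],o['force'],o['ee_pos']);print(ctrl.hand_in())"
```

```text
0.026381394748823027 31.072743348777294 [0.79710593 7.76204907 0.03462005] [ 0.57958163 -0.06751951  0.05431584]
the job is handed in; nothing more can be done
None
```

I handed the job in at about 9 s of the 45 s: the green mould stands upright to the right, at least 12 cm clear of the arm, and the gripper is holding the arm at its length mark with the cam lever squeezed shut.

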